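# Turn the block, close the leaf jig, pin it and keep it pressed shut

### The job

The block in the drill jig has one corner drilled: lift it, turn it a quarter turn counter-clockwise (seen from above) and seat it back flat in its nest, so that its yellow-marked corner will lie under the brass drill bush. Then swing the jig's leaf fully shut, take the red-headed pin from its wooden stand and push it through the leaf into the post until its flange sits on the leaf. Finish while still pressing the pin down firmly (about 10 N) with the gripper, so that the leaf stays pressed shut: do not let go, and leave the other things on the bench where they are.

Things in the scene. Friction and masses are not known exactly. Their poses are not given: they have to be found in the camera images.
- jig: Fixed drill jig, blue base plate 120 (x) x 200 (y) x 12 mm, y from -108 to +92. Origin: under the nest's centre, at bench level; z up, +y towards the hinge ears (x +-42 to 56, y 58 to 82, up to z 58), -y towards the steel pin post (36 x 34, top at z 45, centre y -76). Yaw within +-0.25 rad.
- nest (a point): Centre of the nest floor, jig point (0, 0, 12) mm. Four dark rails bound the nest: each 34 mm long, tops at z = 20 mm over the bench, inner faces 50 mm apart, aligned with the jig's x and y.
- hinge (a point): Middle of the leaf's hinge axis, jig point (0, 70, 50) mm; the axis runs along jig x.
- post_hole (a point): Centre of the mouth of the 16 mm through hole in the pin post, jig point (0, -76, 45) mm; the hole is vertical and 33 mm deep, with the base plate 12 mm above the bench as its bottom.
- leaf (a joint): Angle of the aluminium leaf (rad): 0 shut (level), positive opens up and over towards jig +y; starts at 2.15 to 2.45, leaning outwards. Stiff hinge (0.36 N m friction, leaf 0.3 kg): it stays where left; push it over by the outer face near the free edge with 3 to 6 N, then press it down from above. Plate 82 mm wide (jig x), 10 mm thick, hinge axis in its mid-plane.
- leaf_hole (a point): Centre of the leaf's 16 mm pin hole, on the leaf's outer (when shut: upper) face, 146 mm from the hinge axis, on the leaf's centre line. Shut, it lies at jig (0, -76, 55) mm, straight over the post hole.
- leaf_edge (a point): Middle of the leaf's free edge, on its outer (when shut: upper) face, 166 mm from the hinge axis. Shut, the leaf spans z = 45 to 55 mm over the bench, 3 mm over the seated block, and ends at jig y = -96 mm.
- bush (a point): Brass drill bush (16 mm across, dark bore) in the leaf, centre on the leaf's inner (when shut: lower) face. Shut, it lies at jig (13, 13, 45) mm.
- block: Square steel workpiece 44 x 44 x 30 mm, about 0.2 kg, loose in the nest (3 mm play each side; its upper 22 mm stand over the rails). Origin: centre of its underside, z up. Its top has a black drilled hole at the block's (13, 13) mm and a yellow dab at (13, -13) mm. At the start its axes are those of the jig, the black hole where the bush comes down.
- yellow_mark (a point): The yellow dab on the block's top, block point (13, -13, 30) mm. It belongs at the jig's (13, 13) mm corner.
- pin: Locking pin, about 0.09 kg, upright in its stand. Origin: on its axis at the flange's underside; z up, to the head. Below: steel shank 12 mm across, 42 mm long, the last 10 mm tapering to 5 mm. Above: dark flange 32 mm across, 5 mm high, then a red round head 24 mm across, 27 mm high. The flange stops on the leaf.
- pin_tip (a point): Tip of the pin, 42 mm below its flange's underside.
- pin_stand: Wooden block 70 x 70 x 52 mm, fixed, with a 15 mm through hole in which the pin stands, flange on the block's top. Origin: centre of its underside.
- screwdriver: Bystander: loose screwdriver with orange handle, lying along its x. Leave it.
- screw_tray: Bystander: cardboard tray 90 x 120 x 30 mm, origin at centre of its underside. Leave it.
- finished_block: Bystander: finished block, same size as the workpiece, all four corners drilled, origin at centre of its underside. Leave it.
- red_bin: Bystander: open red bin 150 x 100 x 70 mm, origin at centre of its underside. Leave it.
There are look-alikes about, which are no part of the job. Leave any purple look-alike of the block alone.

How it is judged:
By the outcome, as a careful person would: the job done as asked, in the order asked, and still so for the second after the job is handed in, while the arm keeps its last pose, push and grip.
It also fails if it takes over 72 s, if anything falls off the work surface, if the arm or the gripper's body presses on something with over 40 N, if the wrist force passes 120 N, or if a joint passes its speed limit or range.

### The arm

A 6-joint arm with a two-finger parallel gripper is mounted at the origin on the work surface. World frame = base frame: x ahead of the robot, y to its left, z up, the work surface at z = 0. Lengths are in m, angles in degrees, forces in N, time in s.
With the tool pointing down it reaches from about 0.4 to 0.825 m from the base axis. Payload 7 kg.
Tool frame: the origin (TCP) lies on the centre line of the jaws, within the pads' length; the fingertips stand r.tip_reach ahead of it and the grasp point (between the pads) is the TCP (r.tip_reach is the distance from the TCP to the fingertips, in m); z points along the fingers, y is the line along which they close (so a half turn about z gives the same grasp; the last joint's range is limited). The gripper opens to 88 mm and grips with 3 to 60 N. Pads are 19 mm wide; open, the fingers measure 130 mm over their backs; the gripper's body (78 mm by 193 mm) begins 47 mm behind the grasp point.
Start: joints at [16.507, 20.546, 0.682, 0, -70.136, -16.507], TCP at [0.675, -0, 0.246] pointing down, gripper open.
Joint ranges: [-176.03, 176.03], [-82.01, 121.73], [-58.28, 71.71], [-173.87, 95.51], [-174.79, -0.11], [-173.66, 173.66]. Speed limits (degrees/s): [136.94, 136.94, 172.46, 180, 180, 180].

### API

Orientations are given as [roll, pitch, yaw] about the fixed x, y, z axes, in that order (R = Rz(yaw) Ry(pitch) Rx(roll)).
In Python, from plant import sensors, cams, r gives the robot as it stands.
- The arm moves only by the tool drive_tool, never from a script. Its argument "rows" is a list of rows, each an object of numbers: "fingers": the gripper's target within -1 to 1 (fully open at 1, half-way at 0, shut at -1); "x", "y", "z": the shift along the tool's x, y, z in m; "spin": the turn about the tool's z in rad. A call has 1 to 10 rows; each row is the pose to reach, as a shift and turn from the pose commanded when the call began, along the tool's axes at that moment; what a row does not reach only later rows make up. A row lasts 1/8 s, in which the tool goes at most 62.5 mm and 10.7 degrees, less where a joint would pass 70% of its speed; a pose out of reach is approached as far as the arm can. A call with a gripper value outside its range is refused whole. The fingers move at their own pace and stop on an object; "newtons" is the grip in N (left out, the last holds). Time passes only in rows, so rows that repeat a pose let the fingers close. It gives the time, the measured TCP pose, the force, the opening and the grip force at its end, in the units of the state.
- sensors.get_state(): the state, without advancing time (a new reading comes with each control period).
- cams.capture(name): name is "scene" or "side" or "wrist"; returns a dict with "pixels" (400x640x3 uint8, red, green, blue), "intrinsics" (3x3 intrinsics, pixels), "eye" and "orientation" of the camera in the world; the wrist camera has in their place "T_tool_cam" (4x4, takes a point from camera to tool coordinates, whose origin is the TCP and whose axes are the flange's). Camera axes: x right, y up, looking along -z (the intrinsics and any distortion apply to the point x, -y, -z); pixel columns grow to the right and rows downward; lengths in m; the calibration is good to about 2 mm. A picture is of the moment at which its call begins: read the wrist's pose just before it. There is no depth.
- r.close_job(): hands the job in; it is judged then, once.
The state is a dict: "time_s": time; "joints": joint angles; "qd": joint speeds; "joint_torque": joint torques, N m; "tcp_pos": TCP position; "eef_rot": TCP orientation; "contact_force": force on the tool from outside, world axes, zero at the start; "moment": the same for the moment, N m; "gripper_width": finger opening in m; "gripper_force": force on a finger pad.
Only numpy, scipy, OpenCV 4.12 (cv2) and the standard library are available. Lean on these libraries where they do the work, as an engineer would, in place of code of your own. Each camera call takes 0.05 s, during which the arm holds its last target. There are 200 camera calls.

## Working session

There is one attempt and no reset: what is moved stays moved. The work goes in short steps, Python scripts to look and compute and a tool call to move; the robot and the scene stay as the last step left them, time stands still between calls to the robot, and variables do not carry over. Pictures are saved under pics/ and viewed, at most 12 in all, crops included, and the job is handed in when it is done.

Besides the shell and the picture viewer there is one more tool, called as a command line: name --argument value ..., lists and objects as JSON in quotes. drive_tool: Moves the arm, as the interface text tells. Its arguments: {"type":"object","properties":{"rows":{"type":"array"},"newtons":{"type":"number"}},"required":["rows"]}

```bash
mkdir -p pics; ls; cat > h.py <<'E'
import numpy as np, cv2
from plant import sensors, cams, r
from scipy.spatial.transform import Rotation as R
def cap(n,save=None):
    s=sensors.get_state(); c=cams.capture(n)
    if save: cv2.imwrite(f'pics/{save}.png',c['pixels'][:,:,::-1])
    c['state']=s; return c
E
python3 - <<'E'
from h import *
a=cap('scene','scene0');b=cap('side','side0');w=cap('wrist','wrist0')
for c in (a,b,w): print({k:v for k,v in c.items() if k not in('pixels','state')})
print(a['state'],r.tip_reach)
im=np.vstack([np.hstack([cv2.resize(x['pixels'],(640,400)) for x in (a,)])])
E
```

```text
pics
{'intrinsics': array([[392.80541367,   0.        , 319.35836618],
       [  0.        , 392.80541367, 198.15399183],
       [  0.        ,   0.        ,   1.        ]]), 'eye': array([ 0.94518695, -0.66546239,  0.68697039]), 'orientation': array([52.23837574,  1.09519496, 25.86088242])}
{'intrinsics': array([[481.78066982,   0.        , 318.08133776],
       [  0.        , 481.78066982, 203.628878  ],
       [  0.        ,   0.        ,   1.        ]]), 'eye': array([-0.2144041 , -0.73022627,  0.72528812]), 'orientation': array([ 59.69146485,   0.58080405, -44.39729194])}
{'intrinsics': array([[353.34381915,   0.        , 319.93998288],
       [  0.        , 353.34381915, 197.91922208],
       [  0.        ,   0.        ,   1.        ]]), 'T_tool_cam': array([[-1.21334618e-03,  9.50742085e-01,  3.09980671e-01,
         8.35255548e-02],
       [ 9.99999262e-01,  1.13389048e-03,  4.36504272e-04,
         3.85277979e-04],
       [ 6.35188489e-05,  3.09980972e-01, -9.50742759e-01,
        -1.38695278e-01],
       [ 0.00000000e+00,  0.00000000e+00,  0.00000000e+00,
         1.00000000e+00]])}
{'time_s': 0.0, 'joints': array([ 1.65067316e+01,  2.05927085e+01,  6.34817533e-01, -1.94568434e-02,
       -7.01356109e+01, -1.65073418e+01]), 'qd': array([ 0.04722827, -0.04442404, -0.040411  , -0.02797735, -0.0443369 ,
        0.04283347]), 'joint_torque': array([-8.00930356e-04, -5.82726967e+01,  2.93058443e+01,  6.99745238e+00,
        6.93249181e-03, -2.06530804e-04]), 'tcp_pos': array([ 6.74554440e-01, -2.66155960e-05,  2.44618299e-01]), 'eef_rot': array([ 1.79905154e+02, -9.03320652e-03, -9.00072289e+01]), 'contact_force': array([ 0.0579081 , -0.26371153,  0.30747459]), 'moment': array([-0.06401173, -0.01483366,  0.01104289]), 'gripper_force': 0.0, 'gripper_width': 0.08762756609779275} 0.019
```

View pics/scene0.png

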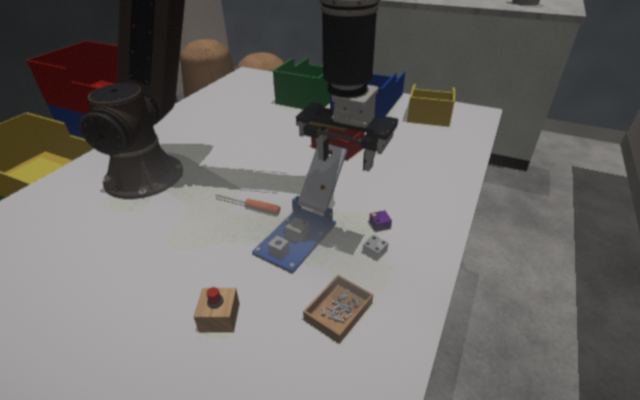

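View pics/side0.png

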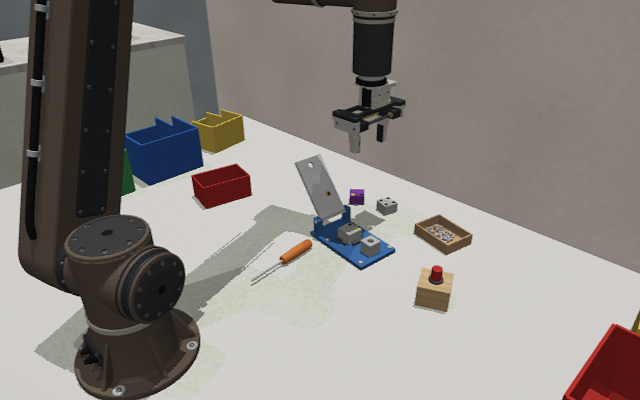

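View pics/wrist0.png

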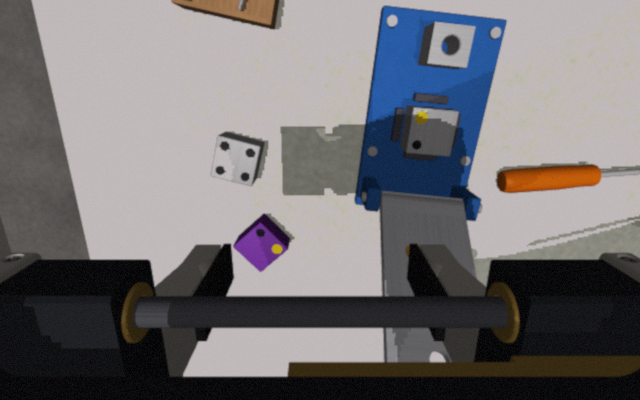

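The block in the nest is at wrist pixel (432,130), with its black hole at (417,145) and the yellow dab at (422,116). The post hole is at (451,44) and the leaf hangs below at about (430,270). Look-alikes are the purple block (262,243) and the grey block with four drilled holes (237,159). The workpiece is the grey one in the blue jig's nest with one black hole. The red pin is in its wooden stand at scene (214,295) and side (437,272).

```bash
cat >> h.py <<'E'
def campose(c):
    if 'eye' in c: return np.array(c['eye']), R.from_euler('xyz',c['orientation'],degrees=True).as_matrix()
    s=c['state']; Rt=R.from_euler('xyz',s['eef_rot'],degrees=True).as_matrix(); T=c['T_tool_cam']
    return Rt@T[:3,3]+s['tcp_pos'], Rt@T[:3,:3]
def ray(c,uv):
    e,Q=campose(c); d=np.linalg.inv(c['intrinsics'])@[uv[0],uv[1],1]; d=Q@(d*[1,-1,-1]); return e,d/np.linalg.norm(d)
def onz(c,uv,z):
    e,d=ray(c,uv); return e+d*(z-e[2])/d[2]
def tri(rs):
    A=sum(np.eye(3)-np.outer(d,d) for e,d in rs); b=sum((np.eye(3)-np.outer(d,d))@e for e,d in rs); return np.linalg.solve(A,b)
def proj(c,p):
    e,Q=campose(c); v=(Q.T@(np.array(p)-e))*[1,-1,-1]; v=c['intrinsics']@v; return v[:2]/v[2]
def blobs(c,lo,hi,roi=None,amin=10):
    m=cv2.inRange(cv2.cvtColor(c['pixels'],cv2.COLOR_RGB2HSV),np.array(lo),np.array(hi))
    if roi: k=np.zeros_like(m); x0,y0,x1,y1=roi; k[y0:y1,x0:x1]=1; m*=k
    cs,_=cv2.findContours(m,cv2.RETR_EXTERNAL,cv2.CHAIN_APPROX_NONE)
    return sorted([q for q in cs if cv2.contourArea(q)>=amin],key=cv2.contourArea,reverse=True)
def cen(q): m=cv2.moments(q); return np.array([m['m10'],m['m01']])/m['m00']
E
python3 - <<'E'
from h import *
a=cap('scene');b=cap('side');w=cap('wrist')
y=blobs(w,(22,100,90),(35,255,255),(400,90,470,170),3); print('yellow',[cen(q) for q in y],[onz(w,cen(q),.042) for q in y])
k=blobs(w,(0,0,0),(179,255,45),(405,134,430,156),3); print('black',[(cen(q),onz(w,cen(q),.042)) for q in k])
k=blobs(w,(0,0,0),(179,90,110),(436,28,468,60),20); print('post',[(cen(q),cv2.contourArea(q),onz(w,cen(q),.045)) for q in k])
B=blobs(w,(100,120,60),(125,255,255),None,500)[0].reshape(-1,2)
# long edges
for nm,sel in (('left',lambda v:min),('right',lambda v:max)):
    pts=[]
    for v in range(30,185,3):
        u=B[B[:,1]==v,0]
        if len(u): pts.append(onz(w,((u.min() if nm=='left' else u.max()),v),.012)[:2])
    l=cv2.fitLine(np.array(pts,np.float32),2,0,.01,.01).ravel(); print(nm,l,np.degrees(np.arctan2(l[0],l[1])))
pts=np.array([onz(w,(u,B[B[:,0]==u,1].min()),.012)[:2] for u in range(395,500,5)],np.float32)
l=cv2.fitLine(pts,2,0,.01,.01).ravel(); print('top',l,np.degrees(np.arctan2(l[1],l[0])))
red=lambda c,roi:[blobs(c,(0,150,60),(6,255,255),roi,15)[0]]
ra,rb=red(a,(195,280,235,305))[0],red(b,(425,260,450,285))[0]
print('red',cen(ra),cen(rb),tri([ray(a,cen(ra)),ray(b,cen(rb))]))
big=cv2.resize(np.hstack([w['pixels'][0:270,340:520]]),None,fx=2.2,fy=2.2,interpolation=cv2.INTER_CUBIC)
s=cv2.resize(b['pixels'][140:280,280:400],None,fx=4,fy=4,interpolation=cv2.INTER_CUBIC)[:594]
big=cv2.copyMakeBorder(big,0,max(0,s.shape[0]-big.shape[0]),0,0,0)[:s.shape[0]]
v=np.hstack([big,s])[:,:800]; cv2.imwrite('pics/crop1.png',v[:,:,::-1]); print(v.shape)
E
```

```text
yellow [array([421.48584906, 117.14779874])] [array([ 0.57814018, -0.05244404,  0.042     ])]
black [(array([416.63178295, 144.43023256]), array([ 0.58057473, -0.02655025,  0.042     ])), (array([409.8       , 152.45833333]), array([ 0.58659163, -0.01870013,  0.042     ])), (array([405.83333333, 135.25      ]), array([ 0.59170376, -0.03541727,  0.042     ]))]
post [(array([452.30958439,  44.02714165]), 196.5, array([ 0.55730393, -0.11590994,  0.045     ]))]
left [ 0.09840614  0.99514633  0.6241912  -0.05871546] 5.6473956
right [ 0.10726087  0.9942309   0.50629514 -0.05855872] 6.15744
top [ 0.9944609  -0.10510731  0.5557945  -0.14584741] -6.0333486
red [212.11111111 292.17283951] [436.29503546 273.14751773] [ 0.53100279 -0.31915849  0.07562976]
(560, 800, 3)
```

View pics/crop1.png

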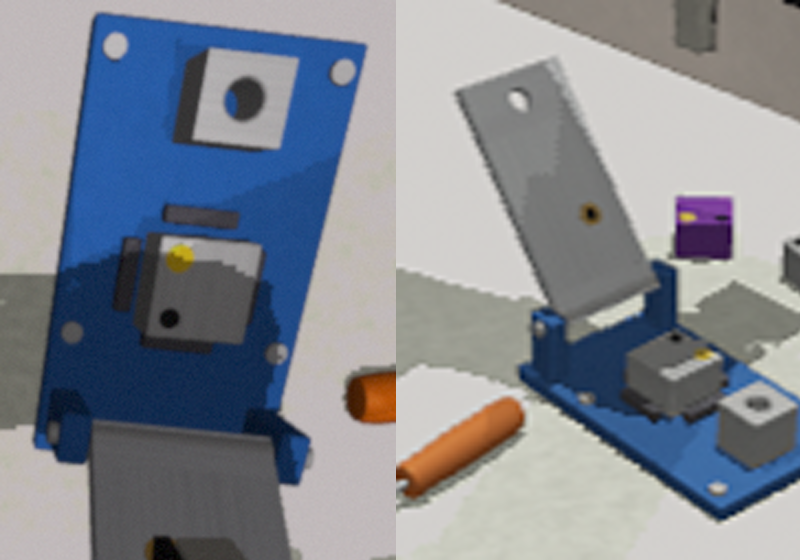

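The crop confirms it: the one-hole grey block in the blue jig's nest is the target. Its yellow dab is at the -y corner on the +x side, with the black hole on the hinge side. The leaf hole is at side pixel (310.5,165). Next I'll compute the leaf angle.

```bash
cat >> h.py <<'E'
yaw=-0.1035; J=np.array([[np.cos(yaw),-np.sin(yaw),0],[np.sin(yaw),np.cos(yaw),0],[0,0,1]]); N=np.array([.5665,-.0387,0])
def jw(p): return N+J@np.array(p)
def wj(p): return J.T@(np.array(p)-N)
E
python3 - <<'E'
from h import *
b=cap('side');a=cap('scene')
def onx(c,uv):
    e,d=ray(c,uv); n=J[:,0]; p=e+d*((N-e)@n)/(d@n); return wj(p)
p=onx(b,(310.5,165)); print('hole',p, np.linalg.norm(p[1:]-[.07,.05]))
print('ang',np.arctan2(p[2]-.05,-(p[1]-.07)))
for t in (2.15,2.25,2.3,2.35,2.45):
    q=[0,.07-.146*np.cos(t),.05+.146*np.sin(t)]; print(t,proj(b,jw(q)),proj(a,jw(q)))
print('jig of red', wj([.531,-.319,.0756]), 'post px', proj(b,jw([0,-.076,.045])), proj(b,jw([.013,.013,.042])))
E
```

```text
hole [-1.41349621e-16  1.61003033e-01  1.63511019e-01] 0.1454864371815721
ang 2.2465796935305895
2.15 [312.99494373 163.44640017] [327.84501635 151.50354076]
2.25 [310.33736937 164.88158195] [330.22668824 152.32817384]
2.3 [309.10686148 165.77564854] [331.32827637 152.93569998]
2.35 [307.94469437 166.7823263 ] [332.3681504  153.66806663]
2.45 [305.83248381 169.11737392] [334.25748664 155.49030413]
jig of red [-0.00635075 -0.28246771  0.0756    ] post px [370.05088083 240.55715009] [349.91961444 224.65288958]
```

drive_tool --rows '[{"x":0.0387,"y":0.1085,"z":0.03,"spin":1.674,"fingers":0.3},{"x":0.0387,"y":0.1085,"z":0.03,"spin":1.674,"fingers":0.3},{"x":0.0387,"y":0.1085,"z":0.03,"spin":1.674,"fingers":0.3},{"x":0.0387,"y":0.1085,"z":0.03,"spin":1.674,"fingers":0.3},{"x":0.0387,"y":0.1085,"z":0.03,"spin":1.674,"fingers":0.3},{"x":0.0387,"y":0.1085,"z":0.03,"spin":1.674,"fingers":0.3},{"x":0.0387,"y":0.1085,"z":0.03,"spin":1.674,"fingers":0.3},{"x":0.0387,"y":0.1085,"z":0.03,"spin":1.674,"fingers":0.3},{"x":0.0387,"y":0.1085,"z":0.03,"spin":1.674,"fingers":0.3},{"x":0.0387,"y":0.1085,"z":0.03,"spin":1.674,"fingers":0.3}]'

```text
time_s: 1.65
tcp_pos: [0.5665, -0.0387, 0.2157]
eef_rot: [180.0, 0.0, 174.2]
contact_force: [-0.1, -0.6, 0.4]
gripper_width: 0.0569
gripper_force: 0.0
```

```bash
python3 - <<'E'
from h import *
w=cap('wrist','wrist1'); s=w['state']; print(s['time_s'],s['tcp_pos'],s['eef_rot'],s['gripper_width'],s['joints'])
for p in ([.013,-.013,.042],[.013,.013,.042],[0,-.076,.045]): print(proj(w,jw(p)))
y=blobs(w,(22,100,90),(35,255,255),None,3); print([(cen(q),wj(onz(w,cen(q),.042))) for q in y])
E
```

```text
1.65 [ 0.5664721  -0.03872147  0.21566554] [1.79995702e+02 9.76224136e-03 1.74152942e+02] 0.056911322764164024 [ 1.58321511e+01  1.17600763e+01 -1.56003619e+01 -4.36953965e-04
 -6.26289022e+01 -1.11679008e+02]
[304.99520189 193.92587732]
[333.0501229  193.93982633]
[235.2473407  181.21936137]
[(array([305.27346278, 193.99514563]), array([ 0.01306717, -0.01274296,  0.042     ]))]
```

View pics/wrist1.png

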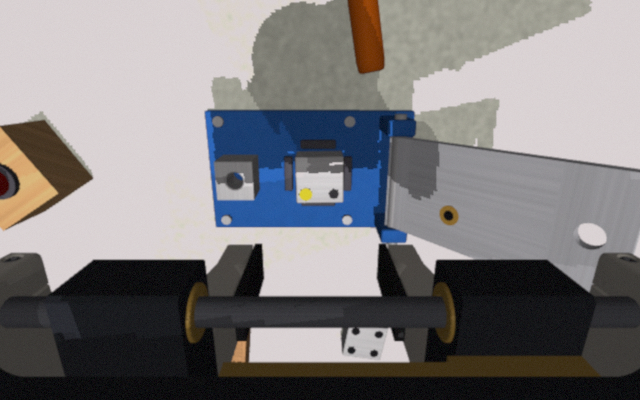

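The yellow dab at (305,194) and black hole at (334,194) match my prediction to within 0.3 mm. The leaf is at right, with its hole at (591,235). Next I descend, keeping the grip high on the block so the gripper body clears the leaf.

drive_tool --rows '[{"z":0.05,"fingers":0.3},{"z":0.1,"fingers":0.3},{"z":0.135,"fingers":0.3},{"z":0.155,"fingers":0.3},{"z":0.166,"fingers":0.3},{"z":0.166,"fingers":0.3}]'

```text
invalid input
```

drive_tool --rows '[{"fingers":-0.3},{"fingers":-0.3},{"fingers":-0.3},{"fingers":-0.3}]' --newtons 35

```text
invalid input
```

drive_tool --rows '[{"x":0,"y":0,"z":0.05,"spin":0,"fingers":0.3},{"x":0,"y":0,"z":0.1,"spin":0,"fingers":0.3},{"x":0,"y":0,"z":0.135,"spin":0,"fingers":0.3},{"x":0,"y":0,"z":0.155,"spin":0,"fingers":0.3},{"x":0,"y":0,"z":0.166,"spin":0,"fingers":0.3},{"x":0,"y":0,"z":0.166,"spin":0,"fingers":0.3}]'

```text
time_s: 2.45
tcp_pos: [0.5663, -0.0388, 0.0492]
eef_rot: [-180.0, -0.1, 174.2]
contact_force: [0.7, 0.0, 0.5]
gripper_width: 0.0569
gripper_force: 0.0
```

drive_tool --rows '[{"x":0,"y":0,"z":0,"spin":0,"fingers":-0.3},{"x":0,"y":0,"z":0,"spin":0,"fingers":-0.3},{"x":0,"y":0,"z":0,"spin":0,"fingers":-0.3},{"x":0,"y":0,"z":0,"spin":0,"fingers":-0.3}]' --newtons 35

```text
time_s: 2.95
tcp_pos: [0.5671, -0.0386, 0.0506]
eef_rot: [180.0, 0.1, 174.1]
contact_force: [-1.2, 0.5, 6.2]
gripper_width: 0.0434
gripper_force: 35.0
```

drive_tool --rows '[{"x":0,"y":0,"z":-0.02,"spin":0,"fingers":-0.3},{"x":0,"y":0,"z":-0.06,"spin":0,"fingers":-0.3},{"x":0,"y":0,"z":-0.06,"spin":0,"fingers":-0.3}]'

```text
time_s: 3.32
tcp_pos: [0.5683, -0.0383, 0.1124]
eef_rot: [179.9, 0.3, 174.1]
contact_force: [0.4, 0.5, -2.6]
gripper_width: 0.0436
gripper_force: 35.0
```

drive_tool --rows '[{"x":0,"y":0,"z":0,"spin":-0.17,"fingers":-0.3},{"x":0,"y":0,"z":0,"spin":-0.34,"fingers":-0.3},{"x":0,"y":0,"z":0,"spin":-0.52,"fingers":-0.3},{"x":0,"y":0,"z":0,"spin":-0.7,"fingers":-0.3},{"x":0,"y":0,"z":0,"spin":-0.88,"fingers":-0.3},{"x":0,"y":0,"z":0,"spin":-1.06,"fingers":-0.3},{"x":0,"y":0,"z":0,"spin":-1.24,"fingers":-0.3},{"x":0,"y":0,"z":0,"spin":-1.42,"fingers":-0.3},{"x":0,"y":0,"z":0,"spin":-1.571,"fingers":-0.3},{"x":0,"y":0,"z":0,"spin":-1.571,"fingers":-0.3}]'

```text
time_s: 4.58
tcp_pos: [0.5657, -0.0388, 0.1086]
eef_rot: [179.9, -0.0, -96.0]
contact_force: [-0.4, 0.7, -3.0]
gripper_width: 0.0434
gripper_force: 35.0
```

```bash
python3 - <<'E'
from h import *
b=cap('side');w=cap('wrist'); s=w['state']; print(s['time_s'],s['tcp_pos'],s['eef_rot'],s['gripper_width'])
s2=cv2.resize(b['pixels'][130:280,270:420],None,fx=2.5,fy=2.5,interpolation=cv2.INTER_CUBIC)
ww=cv2.resize(w['pixels'][80:380,170:470],(375,375),interpolation=cv2.INTER_CUBIC)
cv2.imwrite('pics/c2.png',np.hstack([s2,ww])[:,:,::-1])
E
```

```text
4.625 [ 0.565867   -0.03877963  0.10876314] [ 1.79924066e+02 -1.05984789e-02 -9.61058229e+01] 0.04358983768744038
```

View pics/c2.png

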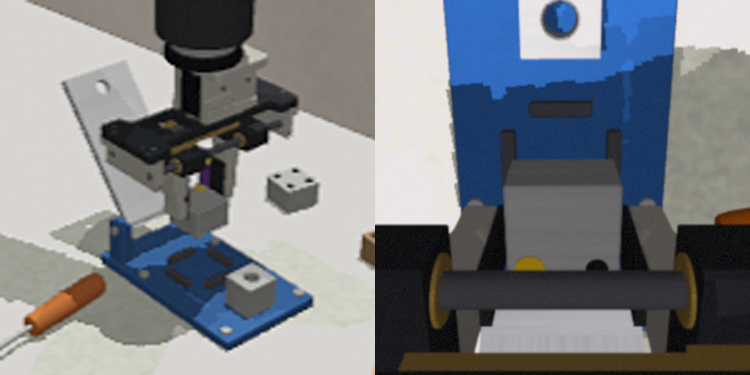

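The block is held level, with yellow now towards jig (+x,+y) (crop pixel 528,264). Now I lower it.

drive_tool --rows '[{"x":0,"y":0,"z":0.02,"spin":0,"fingers":-0.3},{"x":0,"y":0,"z":0.035,"spin":0,"fingers":-0.3},{"x":0,"y":0,"z":0.046,"spin":0,"fingers":-0.3},{"x":0,"y":0,"z":0.053,"spin":0,"fingers":-0.3},{"x":0,"y":0,"z":0.058,"spin":0,"fingers":-0.3},{"x":0,"y":0,"z":0.0605,"spin":0,"fingers":-0.3},{"x":0,"y":0,"z":0.0605,"spin":0,"fingers":-0.3}]'

```text
time_s: 5.55
tcp_pos: [0.5666, -0.0388, 0.0506]
eef_rot: [-180.0, -0.0, -95.9]
contact_force: [-4.8, 1.5, 10.9]
gripper_width: 0.0437
gripper_force: 35.0
```

drive_tool --rows '[{"x":0,"y":0,"z":0,"spin":0,"fingers":0.3},{"x":0,"y":0,"z":0,"spin":0,"fingers":0.3},{"x":0,"y":0,"z":0,"spin":0,"fingers":0.3},{"x":0,"y":0,"z":-0.05,"spin":0,"fingers":-1},{"x":0,"y":0,"z":-0.11,"spin":0,"fingers":-1},{"x":0,"y":0,"z":-0.17,"spin":0,"fingers":-1},{"x":0,"y":0,"z":-0.19,"spin":0,"fingers":-1},{"x":0,"y":0,"z":-0.19,"spin":0,"fingers":-1}]'

```text
time_s: 6.55
tcp_pos: [0.5674, -0.0386, 0.2411]
eef_rot: [-179.8, 0.1, -95.9]
contact_force: [-0.3, 0.3, -1.2]
gripper_width: 0.0127
gripper_force: 0.0
```

```bash
python3 - <<'E'
from h import *
b=cap('side');w=cap('wrist'); s=w['state']; print(s['time_s'],s['tcp_pos'],s['eef_rot'],s['gripper_width'])
y=blobs(w,(22,100,60),(35,255,255),(200,100,450,260),3); print([(cen(q),cv2.contourArea(q),wj(onz(w,cen(q),.042))) for q in y])
print(proj(w,jw([.013,.013,.042])),proj(w,jw([0,-.076,.045])), proj(b,jw([.013,.013,.042])))
s2=cv2.resize(b['pixels'][180:270,300:400],(500,450),interpolation=cv2.INTER_CUBIC)
ww=cv2.resize(w['pixels'][80:380,170:470],(300,450),interpolation=cv2.INTER_CUBIC)
cv2.imwrite('pics/c3.png',np.hstack([s2,ww])[:,:,::-1])
E
```

```text
6.6 [ 0.56650597 -0.03862806  0.23928362] [-1.79943889e+02  4.08478090e-02 -9.59123578e+01] 0.008684902455355588
[(array([307.12849162, 186.13780261]), 89.5, array([0.01251767, 0.01392162, 0.042     ]))]
[306.62929736 185.24231851] [319.6706432   91.29394692] [349.91961444 224.65288958]
```

View pics/c3.png

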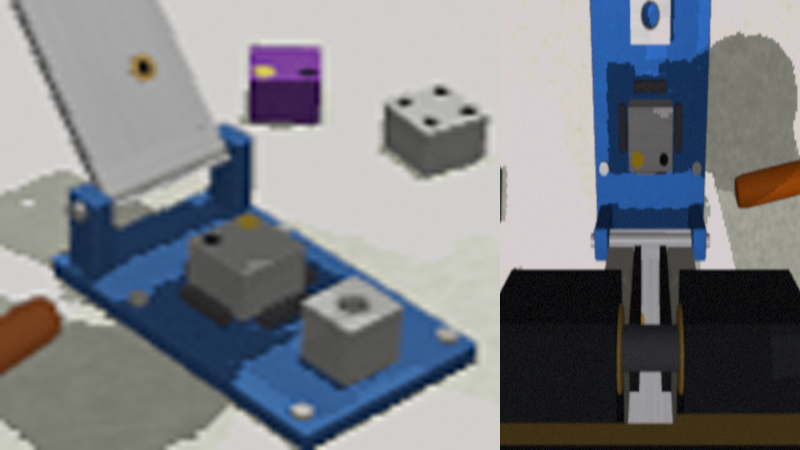

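The block is seated flat between the rails, with yellow measured at jig (12.5, 13.9) mm. Next I take the closed fingers behind the leaf.

drive_tool --rows '[{"x":-0.06,"y":0,"z":0,"spin":0,"fingers":-1},{"x":-0.12,"y":0,"z":0,"spin":0,"fingers":-1},{"x":-0.18,"y":0,"z":0,"spin":0,"fingers":-1},{"x":-0.215,"y":0,"z":0,"spin":0,"fingers":-1},{"x":-0.215,"y":0,"z":0.02,"spin":0,"fingers":-1},{"x":-0.215,"y":0,"z":0.06,"spin":0,"fingers":-1},{"x":-0.215,"y":0,"z":0.072,"spin":0,"fingers":-1},{"x":-0.215,"y":0,"z":0.072,"spin":0,"fingers":-1}]'

```text
time_s: 7.65
tcp_pos: [0.5882, 0.1746, 0.1658]
eef_rot: [179.9, -0.1, -95.9]
contact_force: [-0.1, -0.1, 0.0]
gripper_width: 0.0008
gripper_force: 0.0
```

drive_tool --rows '[{"x":0.02,"y":0,"z":0,"spin":0,"fingers":-1},{"x":0.035,"y":0,"z":-0.008,"spin":0,"fingers":-1},{"x":0.05,"y":0,"z":-0.018,"spin":0,"fingers":-1},{"x":0.065,"y":0,"z":-0.026,"spin":0,"fingers":-1},{"x":0.08,"y":0,"z":-0.033,"spin":0,"fingers":-1},{"x":0.1,"y":0,"z":-0.039,"spin":0,"fingers":-1},{"x":0.12,"y":0,"z":-0.041,"spin":0,"fingers":-1},{"x":0.14,"y":0,"z":-0.042,"spin":0,"fingers":-1},{"x":0.155,"y":0,"z":-0.041,"spin":0,"fingers":-1},{"x":0.155,"y":0,"z":-0.041,"spin":0,"fingers":-1}]'

```text
time_s: 8.9
tcp_pos: [0.5719, 0.0193, 0.2074]
eef_rot: [179.9, -0.1, -96.0]
contact_force: [-0.1, -0.0, -0.1]
gripper_width: 0.0004
gripper_force: 0.0
```

```bash
python3 - <<'E'
from h import *
b=cap('side'); cv2.imwrite('pics/c4.png',cv2.resize(b['pixels'][100:280,250:430],(400,400),interpolation=cv2.INTER_CUBIC)[:,:,::-1])
E
```

```text
(no output)
```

View pics/c4.png

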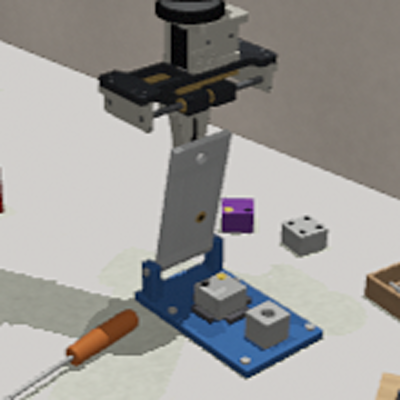

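The leaf now stands near upright and the fingers are behind it. I'll carry on over.

drive_tool --rows '[{"x":0.026,"y":0,"z":0.007,"spin":0,"fingers":-1},{"x":0.045,"y":0,"z":0.015,"spin":0,"fingers":-1},{"x":0.063,"y":0,"z":0.026,"spin":0,"fingers":-1},{"x":0.077,"y":0,"z":0.0395,"spin":0,"fingers":-1},{"x":0.089,"y":0,"z":0.055,"spin":0,"fingers":-1},{"x":0.098,"y":0,"z":0.073,"spin":0,"fingers":-1},{"x":0.104,"y":0,"z":0.0925,"spin":0,"fingers":-1},{"x":0.107,"y":0,"z":0.112,"spin":0,"fingers":-1},{"x":0.107,"y":0,"z":0.122,"spin":0,"fingers":-1},{"x":0.107,"y":0,"z":0.128,"spin":0,"fingers":-1}]'

```text
time_s: 10.2
tcp_pos: [0.561, -0.0857, 0.0791]
eef_rot: [179.9, -0.0, -95.9]
contact_force: [-0.8, -0.4, 1.3]
gripper_width: 0.0006
gripper_force: 0.6
```

drive_tool --rows '[{"x":0,"y":0,"z":0.003,"spin":0,"fingers":-1},{"x":0,"y":0,"z":0.006,"spin":0,"fingers":-1},{"x":0,"y":0,"z":0.008,"spin":0,"fingers":-1},{"x":0,"y":0,"z":0.008,"spin":0,"fingers":-1}]'

```text
time_s: 10.7
tcp_pos: [0.5619, -0.0854, 0.0741]
eef_rot: [-179.9, -0.0, -95.9]
contact_force: [-7.4, 1.3, 17.5]
gripper_width: 0.0006
gripper_force: 8.5
```

drive_tool --rows '[{"x":0,"y":0,"z":-0.05,"spin":0,"fingers":-1},{"x":0,"y":0,"z":-0.1,"spin":0,"fingers":-1},{"x":0.05,"y":0.006,"z":-0.15,"spin":0,"fingers":0},{"x":0.11,"y":0.006,"z":-0.15,"spin":0,"fingers":0.3},{"x":0.17,"y":0.006,"z":-0.15,"spin":0,"fingers":0.3},{"x":0.22,"y":0.006,"z":-0.15,"spin":0,"fingers":0.3},{"x":0.235,"y":0.006,"z":-0.15,"spin":0,"fingers":0.3},{"x":0.235,"y":0.006,"z":-0.15,"spin":0,"fingers":0.3},{"x":0.235,"y":0.006,"z":-0.15,"spin":0,"fingers":0.3}]'

```text
time_s: 11.82
tcp_pos: [0.5318, -0.3177, 0.2222]
eef_rot: [-180.0, 0.0, -95.9]
contact_force: [-0.2, -0.0, -0.2]
gripper_width: 0.0566
gripper_force: 0.0
```

```bash
python3 - <<'E'
from h import *
a=cap('scene');b=cap('side');w=cap('wrist'); s=w['state']; print(s['time_s'],s['tcp_pos'],s['eef_rot'],s['gripper_width'])
q=blobs(w,(0,140,40),(8,255,255),None,30)[:3]
for x in q: (u,v),rr=cv2.minEnclosingCircle(x); p=onz(w,cen(x),.084); print(cen(x),(u,v),rr,cv2.contourArea(x),p)
bl=w['pixels']; s2=cv2.resize(b['pixels'][180:300,300:460],(448,336),interpolation=cv2.INTER_CUBIC)
ww=cv2.resize(w['pixels'][60:360,160:480],(352,336),interpolation=cv2.INTER_CUBIC)
cv2.imwrite('pics/c5.png',np.hstack([s2,ww])[:,:,::-1])
print(proj(b,jw([0,-.076,.055])))
E
```

```text
11.925 [ 0.53193207 -0.31741956  0.22229904] [-1.79973582e+02  6.38899426e-03 -9.58162634e+01] 0.0569176907703756
[315.24104892 185.18835098] (315.5, 184.375) 16.692630767822266 661.0 [ 0.53501024 -0.32191328  0.084     ]
[370.23105715 237.20317887]
```

View pics/c5.png

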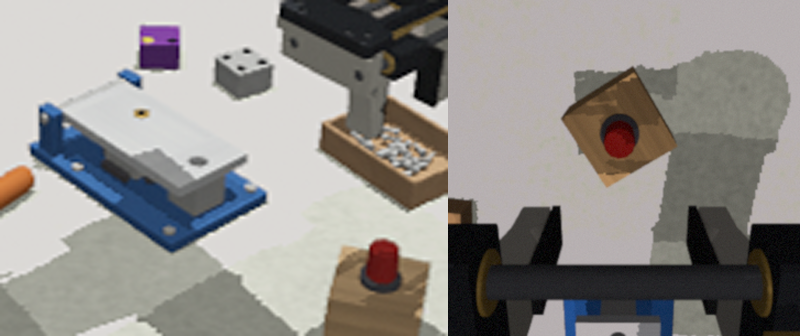

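The leaf is level on the post, with its hole at the predicted pixel. The pin is upright in the stand (wrist pixel ~(315,185)).

```bash
python3 - <<'E'
from h import *
w=cap('wrist'); q=blobs(w,(0,140,40),(8,255,255),None,30)[0].reshape(-1,2)
print(w['state']['tcp_pos'],q.min(0),q.max(0))
vm=q[:,1].max()+.5; print('topedge',onz(w,(315.4,vm),.084)-[0,.012,0])
um=(q[:,0].min()+q[:,0].max())/2; print(um)
# flange: dark pixels above head
g=cv2.cvtColor(w['pixels'],cv2.COLOR_RGB2HSV); col=g[150:205,315]; print([(150+i,*map(int,x)) for i,x in enumerate(col)][::2])
k=blobs(w,(8,60,60),(20,255,255),(250,110,380,240),200)[0]; hl=cv2.minAreaRect(k); print(hl,onz(w,hl[0],.052))
print(proj(w,[.533,-.319,.052]))
E
```

```text
[ 0.5319265  -0.31746712  0.22228503] [302 168] [329 201]
topedge [ 0.5363576  -0.32000824  0.084     ]
315.5
[(150, 17, 133, 90), (152, 16, 129, 91), (154, 17, 125, 96), (156, 14, 124, 99), (158, 15, 125, 100), (160, 16, 123, 95), (162, 15, 48, 32), (164, 150, 14, 36), (166, 143, 32, 32), (168, 177, 182, 49), (170, 179, 224, 50), (172, 4, 250, 51), (174, 2, 255, 59), (176, 0, 226, 87), (178, 2, 225, 85), (180, 0, 214, 99), (182, 3, 221, 112), (184, 0, 209, 111), (186, 1, 212, 113), (188, 0, 204, 110), (190, 2, 226, 107), (192, 0, 218, 110), (194, 1, 219, 107), (196, 1, 245, 104), (198, 2, 224, 106), (200, 1, 204, 105), (202, 14, 138, 120), (204, 17, 134, 97)]
((314.6911926269531, 174.98529052734375), (81.976318359375, 79.40384674072266), 59.036251068115234) [ 0.53586617 -0.32244084  0.052     ]
[318.25306711 178.34836787]
```

drive_tool --rows '[{"x":0.0027,"y":-0.0034,"z":0.04,"spin":0,"fingers":0.3},{"x":0.0027,"y":-0.0034,"z":0.08,"spin":0,"fingers":0.3},{"x":0.0027,"y":-0.0034,"z":0.115,"spin":0,"fingers":0.3},{"x":0.0027,"y":-0.0034,"z":0.135,"spin":0,"fingers":0.3},{"x":0.0027,"y":-0.0034,"z":0.143,"spin":0,"fingers":0.3},{"x":0.0027,"y":-0.0034,"z":0.143,"spin":0,"fingers":0.3}]'

```text
time_s: 12.78
tcp_pos: [0.5348, -0.3214, 0.0791]
eef_rot: [180.0, -0.0, -95.9]
contact_force: [0.4, -0.4, 0.5]
gripper_width: 0.0571
gripper_force: 0.0
```

drive_tool --rows '[{"x":0,"y":0,"z":0,"spin":0,"fingers":-0.8},{"x":0,"y":0,"z":0,"spin":0,"fingers":-0.8},{"x":0,"y":0,"z":0,"spin":0,"fingers":-0.8},{"x":0,"y":0,"z":0,"spin":0,"fingers":-0.8},{"x":0,"y":0,"z":0,"spin":0,"fingers":-0.8}]' --newtons 45

```text
time_s: 13.4
tcp_pos: [0.5347, -0.3217, 0.0794]
eef_rot: [-180.0, -0.0, -95.9]
contact_force: [-0.2, 0.4, 3.3]
gripper_width: 0.0231
gripper_force: 45.0
```

drive_tool --rows '[{"x":0,"y":0,"z":-0.03,"spin":0,"fingers":-0.8},{"x":0,"y":0,"z":-0.07,"spin":0,"fingers":-0.8},{"x":-0.02,"y":-0.002,"z":-0.085,"spin":0,"fingers":-0.8},{"x":-0.07,"y":-0.002,"z":-0.085,"spin":0,"fingers":-0.8},{"x":-0.12,"y":-0.002,"z":-0.085,"spin":0,"fingers":-0.8},{"x":-0.17,"y":-0.002,"z":-0.085,"spin":0,"fingers":-0.8},{"x":-0.2,"y":-0.0023,"z":-0.085,"spin":0,"fingers":-0.8},{"x":-0.209,"y":-0.0023,"z":-0.075,"spin":0,"fingers":-0.8},{"x":-0.209,"y":-0.0023,"z":-0.068,"spin":0,"fingers":-0.8},{"x":-0.209,"y":-0.0023,"z":-0.068,"spin":0,"fingers":-0.8}]'

```text
time_s: 14.65
tcp_pos: [0.5575, -0.1147, 0.1458]
eef_rot: [179.9, -0.0, -95.9]
contact_force: [-0.4, -0.9, -0.7]
gripper_width: 0.023
gripper_force: 45.0
```

```bash
python3 - <<'E'
from h import *
a=cap('scene');b=cap('side');w=cap('wrist'); s=w['state']; print(s['time_s'],s['tcp_pos'],s['eef_rot'],s['gripper_width'],s['contact_force'])
t=s['tcp_pos']
for c in (a,b): print('tip exp',proj(c,[t[0],t[1],t[2]-.0215-.042-.003]),'hole',proj(c,jw([0,-.076,.055])))
v=[]
for c,n in ((a,'a'),(b,'b')):
    u0,v0=proj(c,jw([0,-.076,.07])).astype(int); print(n,u0-30,v0-37)
    v.append(cv2.resize(c['pixels'][v0-37:v0+38,u0-30:u0+30],(400,500),interpolation=cv2.INTER_CUBIC))
cv2.imwrite('pics/c6.png',np.hstack(v)[:,:,::-1])
E
```

```text
14.75 [ 0.55814312 -0.11493438  0.14674639] [ 1.79958733e+02 -1.68393071e-02 -9.59710159e+01] 0.023029356366246534 [-0.99893748 -0.02993494  0.38416718]
tip exp [277.12533158 230.72477593] hole [278.37554417 238.64527701]
tip exp [370.76043151 228.79015971] hole [370.23105715 237.20317887]
a 247 196
b 340 195
```

View pics/c6.png

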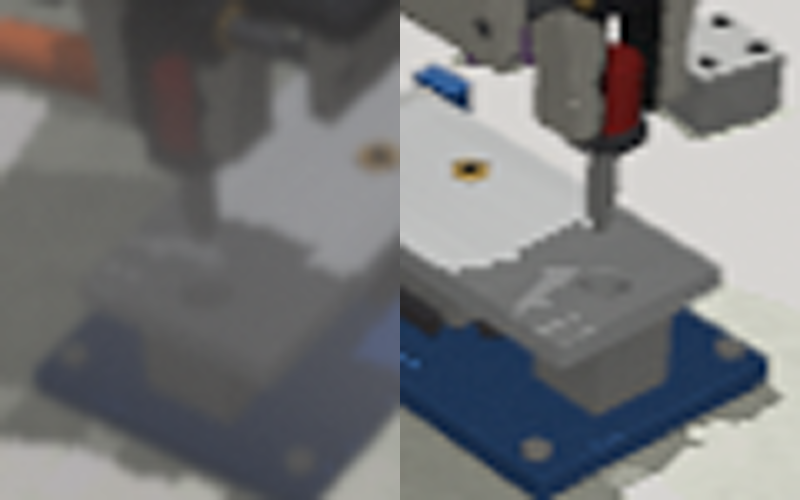

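The pin hangs straight, with its tip at side pixel (370,229.5) and the leaf hole at (370.7,237.7). That suggests the pin is offset a few mm, so I'll measure it more precisely.

```bash
python3 - <<'E'
from h import *
a=cap('scene');b=cap('side'); t=b['state']['tcp_pos']; print(t)
for n,c,rows,u0,u1 in (('side',b,range(217,243,2),360,384),('scene',a,range(222,245,2),266,292)):
    g=cv2.cvtColor(c['pixels'],cv2.COLOR_RGB2GRAY)
    print(n,u0)
    for v in rows: print(v,*g[v,u0:u1])
    for z in (.098,.09,.083): print('exp axis',z,proj(c,[t[0],t[1],z]))
E
```

```text
[ 0.55838465 -0.11480269  0.14710739]
side 360
217 211 214 213 213 215 215 202 156 75 45 44 39 38 100 136 179 215 214 213 212 212 213 213 213
219 188 192 202 211 214 214 215 200 133 79 89 89 124 192 217 214 212 212 212 212 212 213 212 212
221 188 188 187 187 189 196 210 200 130 81 89 86 146 202 215 213 212 212 212 212 212 212 212 212
223 193 192 191 189 188 188 191 170 95 83 89 83 147 203 215 212 212 212 212 213 212 212 212 212
225 192 193 192 193 193 191 194 171 91 82 89 83 121 191 219 215 213 213 212 213 212 212 212 212
227 192 192 193 192 193 195 197 198 168 74 86 94 107 112 119 153 199 218 214 213 213 212 212 212
229 193 195 198 178 128 122 112 121 123 102 99 109 117 113 113 114 113 119 141 178 208 216 214 213
231 127 122 111 114 115 115 117 116 116 115 115 115 113 113 112 113 114 114 112 112 113 137 178 209
233 116 116 115 116 115 114 113 114 113 113 113 113 113 114 112 113 113 111 112 112 113 114 111 111
235 114 127 141 140 140 140 130 114 119 122 125 123 119 113 112 113 113 114 113 113 114 114 113 114
237 124 140 142 143 133 114 104 94 102 109 108 105 101 94 101 115 115 115 11
[... 976 characters left out ...]
100 102 105 107 105 102 102 107 108 108 111 112 110 104 101 99 100 101 101 100 101 101 101 102 103
236 104 101 101 100 99 99 99 99 98 99 100 101 104 105 103 100 99 99 100 100 100 100 101 101 101 102
238 104 104 102 100 100 100 99 98 97 96 96 95 95 95 96 97 97 100 100 100 100 101 101 101 101 101
240 99 99 100 100 100 99 99 97 93 92 92 92 92 93 93 95 98 99 100 99 101 100 100 100 100 101
242 94 95 95 96 98 99 99 99 98 96 96 95 95 96 98 100 100 99 99 99 100 101 100 100 101 100
244 85 87 91 92 93 94 95 96 98 99 100 99 99 100 99 100 100 100 100 101 100 100 100 100 101 100
exp axis 0.098 [276.57950431 224.9037805 ]
exp axis 0.09 [276.88178453 227.54181686]
exp axis 0.083 [277.14356918 229.82644337]
```

drive_tool --rows '[{"x":0.0028,"y":0,"z":0,"spin":0,"fingers":-0.8},{"x":0.0028,"y":0,"z":0.012,"spin":0,"fingers":-0.8},{"x":0.0028,"y":0,"z":0.02,"spin":0,"fingers":-0.8},{"x":0.0028,"y":0,"z":0.026,"spin":0,"fingers":-0.8},{"x":0.0028,"y":0,"z":0.03,"spin":0,"fingers":-0.8},{"x":0.0028,"y":0,"z":0.03,"spin":0,"fingers":-0.8}]'

```text
time_s: 15.65
tcp_pos: [0.558, -0.1167, 0.1167]
eef_rot: [180.0, -0.0, -95.9]
contact_force: [0.0, 0.4, -1.0]
gripper_width: 0.0229
gripper_force: 45.0
```

drive_tool --rows '[{"x":0,"y":0,"z":0.003,"spin":0,"fingers":-0.8},{"x":0,"y":0,"z":0.006,"spin":0,"fingers":-0.8},{"x":0,"y":0,"z":0.009,"spin":0,"fingers":-0.8},{"x":0,"y":0,"z":0.012,"spin":0,"fingers":-0.8},{"x":0,"y":0,"z":0.012,"spin":0,"fingers":-0.8}]'

```text
time_s: 16.27
tcp_pos: [0.5579, -0.1168, 0.1047]
eef_rot: [180.0, -0.0, -95.9]
contact_force: [0.4, 0.1, -1.5]
gripper_width: 0.0231
gripper_force: 45.0
```

drive_tool --rows '[{"x":0,"y":0,"z":0.003,"spin":0,"fingers":-0.8},{"x":0,"y":0,"z":0.006,"spin":0,"fingers":-0.8},{"x":0,"y":0,"z":0.01,"spin":0,"fingers":-0.8},{"x":0,"y":0,"z":0.014,"spin":0,"fingers":-0.8},{"x":0,"y":0,"z":0.018,"spin":0,"fingers":-0.8},{"x":0,"y":0,"z":0.02,"spin":0,"fingers":-0.8},{"x":0,"y":0,"z":0.02,"spin":0,"fingers":-0.8}]'

```text
time_s: 17.15
tcp_pos: [0.558, -0.1168, 0.0849]
eef_rot: [180.0, -0.0, -95.9]
contact_force: [0.7, -0.4, -1.5]
gripper_width: 0.0229
gripper_force: 45.0
```

drive_tool --rows '[{"x":0,"y":0,"z":0.0015,"spin":0,"fingers":-0.8},{"x":0,"y":0,"z":0.0025,"spin":0,"fingers":-0.8},{"x":0,"y":0,"z":0.0035,"spin":0,"fingers":-0.8},{"x":0,"y":0,"z":0.0035,"spin":0,"fingers":-0.8},{"x":0,"y":0,"z":0.0035,"spin":0,"fingers":-0.8},{"x":0,"y":0,"z":0.0035,"spin":0,"fingers":-0.8}]'

```text
time_s: 17.9
tcp_pos: [0.5582, -0.1168, 0.0823]
eef_rot: [-180.0, -0.0, -95.9]
contact_force: [-2.8, 0.8, 6.9]
gripper_width: 0.0231
gripper_force: 45.0
```

drive_tool --rows '[{"x":0,"y":0,"z":0.0004,"spin":0,"fingers":-0.8},{"x":0,"y":0,"z":0.0004,"spin":0,"fingers":-0.8},{"x":0,"y":0,"z":0.0004,"spin":0,"fingers":-0.8},{"x":0,"y":0,"z":0.0004,"spin":0,"fingers":-0.8}]'

```text
time_s: 18.4
tcp_pos: [0.5582, -0.1168, 0.0823]
eef_rot: [-180.0, -0.0, -95.9]
contact_force: [-4.4, 1.5, 8.3]
gripper_width: 0.0233
gripper_force: 45.0
```

```bash
python3 - <<'E'
from h import *
b=cap('side'); cv2.imwrite('pics/c7.png',cv2.resize(b['pixels'][170:280,300:460],(640,440),interpolation=cv2.INTER_CUBIC)[:,:,::-1])
s=sensors.get_state(); print(s['contact_force'],s['tcp_pos'],s['time_s'])
E
```

```text
[-4.77260373  0.71380682  9.27483015] [ 0.5582187  -0.11678381  0.0822773 ] 18.45
```

View pics/c7.png

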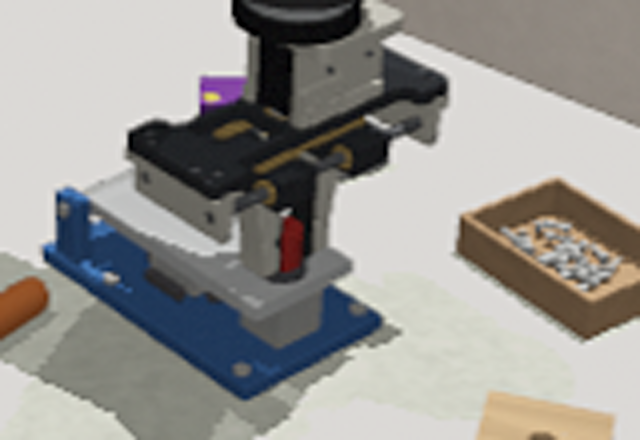

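The flange sits on the shut leaf, with the pin held at about 9 N. I'll add a slight bit more press and hand in.

drive_tool --rows '[{"x":0,"y":0,"z":0.0002,"spin":0,"fingers":-0.8},{"x":0,"y":0,"z":0.0002,"spin":0,"fingers":-0.8},{"x":0,"y":0,"z":0.0002,"spin":0,"fingers":-0.8},{"x":0,"y":0,"z":0.0002,"spin":0,"fingers":-0.8}]'

```text
time_s: 18.95
tcp_pos: [0.5582, -0.1168, 0.0823]
eef_rot: [-180.0, -0.0, -95.9]
contact_force: [-4.5, 1.8, 11.4]
gripper_width: 0.0233
gripper_force: 45.0
```

```bash
python3 -c "
from plant import r,sensors
print(sensors.get_state()['contact_force']); print(r.close_job())"
```

```text
[-4.51780898  1.82886815 11.37959128]
the job is handed in; nothing more can be done
None
```

The job is handed in at about 19 s: the block was turned a quarter turn counter-clockwise and seated with its yellow corner where the bush comes down, the leaf is shut, and the pin is in to its flange, still gripped and pressed down with about 11 N.

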